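# Set and lock the label-roll guide

## Task

Swing the clear cover of the label-roll feed box up by its bar until it stands upright (90 degrees open) and let go of it there. Then, leaving its cam lever open, slide the spring-loaded roll guide along until its pointer lines up with the brass mark clip on the front wall, and while you hold it at the mark squeeze the cam lever fully closed toward its grip post. Finish while still holding the guide by post and closed lever, pointer on the mark and cover still upright; leave the other things on the bench alone.

Things in the scene. Friction and masses are not known exactly. Their poses are not given: they have to be found in the camera images.
- feedbox: White open tray fixed to the bench, 150 (x) x 360 (y) x 60 mm high, 5 mm walls, with a clear cover. Origin: centre of its underside; x points from the front wall (robot side) to the hinge, y along its length, z up. Turned by up to about 0.2 rad. Guide, pointer and lever move along or across its y as told below.
- cover (a joint): Angle of the clear cover on its stiff hinge: 0 closed (starts up to 0.25), 1.57 upright, stop at 2.2 rad. The hinge axis runs along the tray's y, 75 mm in +x of the tray's origin and 60 mm above the bench. The cover is a 40 mm deep shell, 150 x 360 mm, and stays where it is left (3 to 5 N at the bar moves it).
- cover_bar (a point): Middle of the cover's handle: a round steel bar, diameter 10 mm, 120 mm long along the tray's y, an arm at each end. Cover shut, it is 180 mm from the hinge axis toward the front and 60 mm above that axis, 20 mm above the cover's top and 30 mm ahead of its front. It swings in an arc about the hinge; gripped across, it can turn between the fingers.
- guide: The sliding roll guide inside the tray; origin 12 mm above the bench below the post's middle, axes as the tray. Its deck is 26 mm above the bench; roll disc behind the post (tray x from +7 mm). It slides along tray y: a 2 to 4 N spring holds it at its +y stop, 80 mm in +y of the tray's centre; travel 150 mm toward -y; it springs back when let go, even with the lever closed.
- post (a point): Point on the guide's grip post, midway through it, 66 mm above the bench. A black upright plate, 24 mm (tray x) x 10 mm (tray y), top 88 mm above the bench, 30 mm in front of the tray's middle (tray x = -30 mm). Free for a finger at its +y side (35 mm or more); the lever is at its -y side. Pushing its +y face toward -y draws the guide out.
- pointer (a point): Tip of the steel pointer on the guide, 4 mm wide, 30 mm in front of the post (tray -x) and at the same tray y as the post's middle; 58 mm above the bench.
- mark: Small brass clip hooked over the top of the tray's front wall, 8 mm wide (tray y), 20 mm long (tray x), 6 mm high above the wall; origin midway along its width, on the wall's top; its axes are parallel to the tray's. The pointer is on the mark when both have the same tray y. 45 to 115 mm of guide travel from rest.
- cam (a joint): Angle of the steel cam lever on the guide: 0 closed (upright, parallel to the post), about 0.42 to 0.52 rad open at the start, leaning away from the post toward tray -y. It stays where it is put; about 4 N at its tip moves it. Pivot axis along tray x, 22 mm in -y of the post's middle and 27 mm above the bench.
- cam_tip (a point): Centre of the lever's round end (10 mm across, 24 mm long in tray x), 56 mm from the pivot. Closed: 22 mm in -y of the post's middle, 83 mm high; post and lever are then 32 mm over their outer faces (open: 55 to 60 mm). A finger on the post's +y face and one on the lever's -y side squeeze it shut; if both close evenly, shift the hand toward +y so that the post stays put.
- tape: Bystander: roll of brown tape, 90 mm diameter, 48 mm high.
- carton: Bystander: small cardboard carton 120 x 90 x 70 mm.
- scanner: Bystander: black hand scanner lying on the bench, 190 x 60 x 35 mm.
- labelroll: Bystander: roll of paper labels standing on its end, 80 mm diameter, 60 mm high.

How it is judged (in metres and radians):
On the way, in this order (a step that is already met when the one before it is completed fails the run):
1. the cover stands upright (value of joint cover between 1.43 and 1.71 rad), for 0.2 s.
2. the guide is held at the mark with its lever still open (y of pointer in the frame of mark between -0.005 and 0.005 m and value of joint cam above 0.3 rad), for 0.3 s.
3. the lever is closed with the guide still at the mark (y of pointer in the frame of mark between -0.005 and 0.005 m and value of joint cam below 0.08 rad), for 0.2 s.
At the end, for the whole second after the job is handed in: At the end the fingers still squeeze post and lever (over 2 N on the guide, grasp point within 45 mm of the post seen from above), lever within 0.08 rad of closed, pointer within 5 mm of the mark, cover within 0.14 rad (8 degrees) of upright (all of step 1 and all of step 3 and contact force between the fingers and guide above 2 N and horizontal distance between the grasp point and post below 0.045 m); the arm keeps its last pose, push and grip.
It fails at once if the lever is closed (half or more) with the pointer more than 12 mm off the mark (value of joint cam below 0.22 rad and (y of pointer in the frame of mark below -0.012 m or y of pointer in the frame of mark above 0.012 m)).
It fails at once if the cover is thrown far past upright (value of joint cover above 1.92 rad).
It fails at once if a bystander is disturbed (distance of any of tape, carton, scanner, labelroll from where it was at the start of the episode above 0.03 m).
It also fails if it takes over 72 s, if anything falls off the work surface, if the arm or the gripper's body presses on something with over 40 N, if the wrist force passes 120 N, or if a joint passes its speed limit or range.

## Robot

A 6-joint arm with a two-finger parallel gripper is mounted at the origin on the work surface. World frame = base frame: x ahead of the robot, y to its left, z up, the work surface at z = 0. Lengths are in mm, angles in rad, forces in N, time in s.
With the tool pointing down it reaches from about 275 to 750 mm from the base axis. Payload 10.2 kg.
Tool frame: the origin (TCP) lies at the centre of the arm's flange, where the gripper is bolted on; the fingertips stand 173 mm ahead of it and the grasp point (between the pads) lies 155 mm ahead of it; z points along the fingers, y is the direction in which the jaws open and shut (so a half turn about z gives the same grasp; the last joint's range is limited). The gripper opens to 85 mm and grips with 20 to 120 N. Pads are 22 mm wide; open, the fingers measure 114 mm over their backs; the gripper's body (76 mm by 85 mm) begins 54 mm behind the grasp point. The pads swing forward as they close: fully open they stand 13 mm farther back than shut.
Start: joints at [0.922, 0.313, 1.498, -0, 1.331, -0.223], TCP at [216.865, 478.124, 404.694] pointing down, gripper open.
Joint ranges: [-2.94, 2.94], [-0.97, 2.17], [0.19, 2.56], [-1.23, 4.37], [0.02, 3.11], [-2.88, 2.88]. Speed limits (rad/s): [2.39, 2.39, 3.01, 3.14, 3.14, 3.14].

## Interface

Orientations are given as a unit quaternion [x, y, z, w].
In Python, from workcell import get_state, get_image, camera_params, hand_in gives the robot as it stands.
- The arm moves only by the tool apply_moves, never from a script. Its argument "motion" is one flat list of numbers, 5 for each row, row after row: the opening, from 0 (shut) to 1 (fully open), then the shift along the tool's x, y, z in m, then the turn about the tool's z in rad. In form: [hand, x, y, z, roll, hand, x, y, z, roll, ...]. A call has 1 to 20 rows; each row shifts and turns the commanded pose from where the row before left it, along the tool's axes as they then stand; what a row does not reach is not made up. A row lasts 1/8 s, in which the tool goes at most 62.5 mm and 10.7 degrees, less where a joint would pass 70% of its speed; a pose out of reach is approached as far as the arm can. A call with a gripper value outside its range is refused whole. The fingers move at their own pace and stop on an object; "newtons" is the grip in N (left out, the last holds). Time passes only in rows, so rows that do not move let the fingers close. It gives the time, the measured TCP pose, the force and the opening at its end, in the units of the state.
- get_state(): the state, without advancing time (a new reading comes with each control period).
- get_image(name): name is "side" or "top" or "wrist"; returns the picture (480x640x3 uint8, blue, green, red); there is no depth.
- camera_params(name): a dict with "fx", "fy", "cx", "cy" (pixels), "T" (4x4, takes a point from camera to world coordinates). Camera axes: x right, y down, z forward; pixel columns grow to the right and rows downward; lengths in mm; the calibration is good to about 2 mm. The wrist camera is an equidistant fisheye: a pixel r from the principal point sees the ray r / f radians off the axis. A picture is of the moment at which its call begins: read the wrist's pose just before it. camera_params takes no time and is no camera call; for the wrist camera it gives the pose at the moment of the call.
- hand_in(): hands the job in, once; it reports no verdict.
The state is a dict: "clock": time; "joints": joint angles; "joint_vel": joint speeds; "joint_torque": joint torques, N m; "tool_pos": TCP position; "eef_rot": TCP orientation; "ft_force": force on the tool from outside, world axes, zero at the start; "moment": the same for the moment, N m; "gripper_width": finger opening in mm.
Only numpy, scipy, OpenCV 4.12 (cv2) and the standard library are available. Lean on these libraries where they do the work, as an engineer would, in place of code of your own. Each camera call takes 0.05 s, during which the arm holds its last target. There are 200 camera calls.

## Working session

There is one attempt and no reset: what is moved stays moved. The work goes in short steps, Python scripts to look and compute and a tool call to move; the robot and the scene stay as the last step left them, time stands still between calls to the robot, and variables do not carry over. Pictures are saved under pics/ and viewed, about 8 in all and at most 12, crops included, and the job is handed in when it is done.

Besides the shell and the picture viewer there is one more tool, called by a JSON object that holds its "api" and its "payload". apply_moves: Moves the arm, as the interface text tells. Its arguments: {"type":"object","properties":{"motion":{"type":"array","items":{"type":"number"}},"newtons":{"type":"number"}},"required":["motion"]}

```bash
mkdir -p pics; ls
python3 - <<'E'
from workcell import *
import cv2,numpy as np
s=get_state();print(s)
for n in("side","top"):
    p=camera_params(n);print(n,p["fx"],p["fy"],p["cx"],p["cy"],np.round(p["T"],3).tolist())
    cv2.imwrite(f"pics/{n}0.png",get_image(n))
E
```

```text
pics
{'clock': 0.0, 'joints': array([ 9.21588760e-01,  3.13468231e-01,  1.49845474e+00, -1.72884253e-05,
        1.33097341e+00, -2.23403521e-01]), 'joint_vel': array([-4.10119354e-04, -1.22659585e-03, -4.64111411e-04,  1.17952912e-05,
        5.27301316e-04,  1.01618042e-04]), 'joint_torque': array([-2.54028446e-04, -4.12265754e+01, -2.59743744e+01, -2.03449172e-04,
        4.17023824e-03,  1.88709276e-05]), 'tool_pos': array([216.84441087, 478.08504874, 404.11894589]), 'eef_rot': array([ 2.11295229e-01,  9.77422069e-01, -5.94343885e-04, -2.67864469e-04]), 'ft_force': array([ 0.57841151,  0.19852685, -0.00573442]), 'moment': array([-0.00910983, -0.00324425, -0.05465221]), 'gripper_width': 85.2469058330702}
side 561.519671871197 561.519671871197 316.84126973632686 237.38754301582298 [[-0.952, -0.207, 0.224, 210.237], [-0.304, 0.599, -0.74, 1095.773], [0.019, -0.773, -0.634, 1042.739], [0.0, 0.0, 0.0, 1.0]]
top 562.8954832406606 562.8954832406606 318.8071957118756 241.47631055696672 [[0.0, -0.999, 0.038, 489.774], [-1.0, -0.0, -0.007, -0.909], [0.007, -0.038, -0.999, 1391.971], [0.0, 0.0, 0.0, 1.0]]
```

View pics/top0.png

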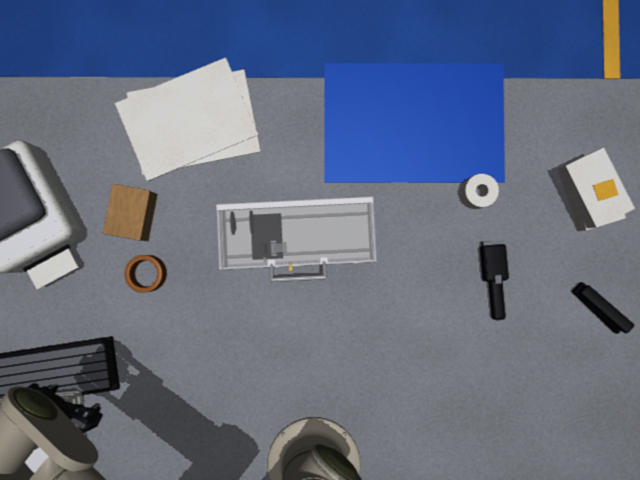

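View pics/side0.png

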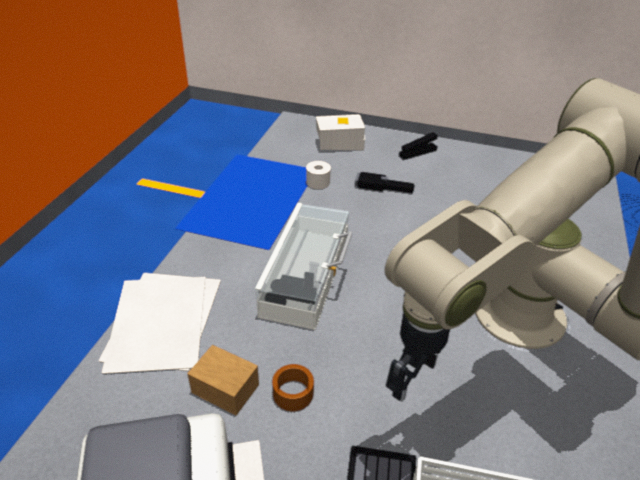

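The top view shows the tray at about (217–376, 198–270), the bar at about (272–326, 277) and the brass clip near (291, 268). All the bystanders are well clear. I'll zoom in.

```bash
cat > h.py <<'E'
from workcell import *
import cv2,numpy as np
def ray(n,u,v,p=None):
    p=p or camera_params(n);T=np.array(p["T"]);x=(u-p["cx"])/p["fx"];y=(v-p["cy"])/p["fy"]
    if n=="wrist":
        r=np.hypot(x,y);d=np.array([x/r*np.sin(r),y/r*np.sin(r),np.cos(r)]) if r>0 else np.array([0,0,1.])
    else: d=np.array([x,y,1.])
    d=T[:3,:3]@d;return T[:3,3],d/np.linalg.norm(d)
def onz(n,u,v,z,p=None):
    o,d=ray(n,u,v,p);return o+d*(z-o[2])/d[2]
def tri(a,b):
    (o1,d1),(o2,d2)=a,b;A=np.c_[d1,-d2];t=np.linalg.lstsq(A,o2-o1,rcond=None)[0]
    p,q=o1+t[0]*d1,o2+t[1]*d2;return (p+q)/2,np.linalg.norm(p-q)
E
python3 - <<'E'
from h import *
a=cv2.imread("pics/top0.png")[190:290,205:390];b=cv2.imread("pics/side0.png")[195:335,245:365]
a=cv2.resize(a,None,fx=4,fy=4,interpolation=cv2.INTER_CUBIC);b=cv2.resize(b,None,fx=4,fy=4,interpolation=cv2.INTER_CUBIC)
cv2.imwrite("pics/ta.png",a);cv2.imwrite("pics/sb.png",b)
E
```

```text
(no output)
```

View pics/ta.png

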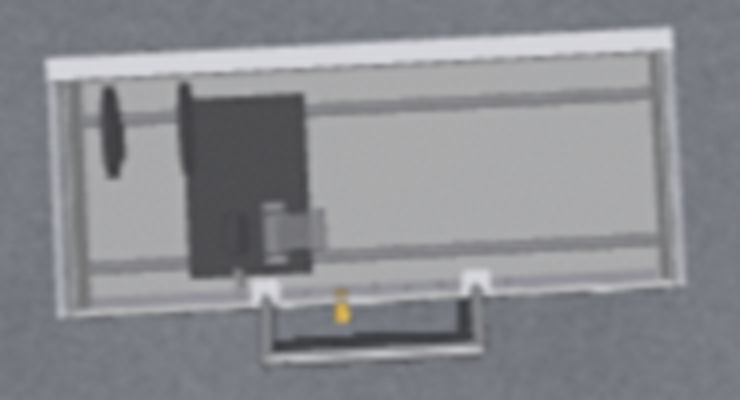

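View pics/sb.png

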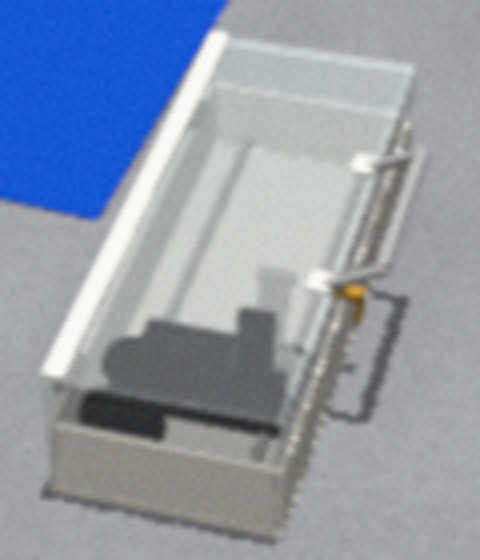

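The top crop shows the bar from (264,358) to (483,349), the clip at (342,305), the post at (235,235), the pointer at (239,280) and the lever at (270–325, 232). The side crop shows the bar ends at (385,270) and (422,150).

Run:
```python
from h import *
T=lambda u,v:(205+u/4,190+v/4); S=lambda u,v:(245+u/4,195+v/4)
np.set_printoptions(precision=1,suppress=True)
for t,s in(((266,357),(384,270)),((481,349),(422,150)),((342,305),(350,295))):
    print(tri(ray("top",*T(*t)),ray("side",*S(*s))))
# tray corners front wall top z=60? (cover corners near)
for c in((60,316),(685,285)):print("front cover",onz("top",*T(*c),65))
for c in((45,60),(672,28)):print("back",onz("top",*T(*c),60))
print("clip z64",onz("top",*T(342,305),64),"pointer",onz("top",*T(239,280),58),"post top",onz("top",*T(235,235),88))
print(camera_params("wrist"))
```

```text
(array([451.3,  96.3, 124.1]), np.float64(4.416922594398725))
(array([457.6, -24. , 125.1]), np.float64(0.5882197702270497))
(array([481.1,  56.7,  60. ]), np.float64(2.2750863424724552))
front cover [475.8 222.5  65. ]
front cover [ 494.1 -145.3   65. ]
back [627.3 233.3  60. ]
back [ 646.7 -138.7   60. ]
clip z64 [482.3  56.8  64. ] pointer [497.  118.1  58. ] post top [522.9 117.8  88. ]
{'fx': 371.64829954431775, 'fy': 371.64829954431775, 'cx': 308.8349287845437, 'cy': 241.2564054546856, 'T': array([[  0.4,   0.9,   0.3, 151.7],
       [  0.9,  -0.4,  -0.1, 507.8],
       [ -0. ,   0.3,  -1. , 373.4],
       [  0. ,   0. ,   0. ,   1. ]])}
```

The numbers agree:
- **Tray:** yaw is about 0.05 and the centre about (558, 41).
- **Bar:** the middle is about (454.5, 36, 124.6), so the cover angle is about 0.03.
- **Clip:** tray y is about 19.
- **Pointer:** tray y is about 80.

Next I'll move above the bar with the jaws along tray x.

{"api": "apply_moves", "payload": {"motion": [0.5,-0.04,-0.0304,0,0,0.5,-0.04,-0.0304,0,0,0.5,-0.04,-0.0304,0,0,0.5,-0.04,-0.0304,0,0,0.5,-0.04,-0.0304,0,0,0.5,-0.04,-0.0304,0,0,0.5,-0.04,-0.0304,0,0,0.5,-0.04,-0.0304,0,0,0.5,-0.04,-0.0304,0,0,0.5,-0.04,-0.0304,0,0,0.5,0,0,0.008,0.156,0.5,0,0,0.008,0.156,0.5,0,0,0.008,0.156,0.5,0,0,0.008,0.156,0.5,0,0,0.008,0.156,0.5,0,0,0.008,0.156,0.5,0,0,0.008,0.158,0.5,0,0,0,0], "newtons": 30}}

```text
clock: 2.35
tool_pos: [455.5, 36.1, 348.1]
eef_rot: [0.688, 0.725, -0.0, -0.001]
ft_force: [-0.3, -0.4, -0.1]
gripper_width: 42.9
```

Run:
```python
from h import *
s=get_state();print(s["clock"],s["tool_pos"],s["eef_rot"],s["gripper_width"])
p=camera_params("wrist");im=get_image("wrist");np.savez("w1.npz",T=p["T"]);cv2.imwrite("pics/w1.png",im)
print(np.round(p["T"],3))
```

```text
2.35 [455.46404424  36.06554155 348.14412733] [ 6.88348529e-01  7.25379684e-01 -4.32900345e-04 -6.55255963e-04] 42.87493065793745
[[ 9.99000e-01  5.10000e-02  1.40000e-02  4.52655e+02]
 [ 5.30000e-02 -9.57000e-01 -2.84000e-01  1.08360e+02]
 [-1.00000e-03  2.84000e-01 -9.59000e-01  3.17342e+02]
 [ 0.00000e+00  0.00000e+00  0.00000e+00  1.00000e+00]]
```

View pics/w1.png

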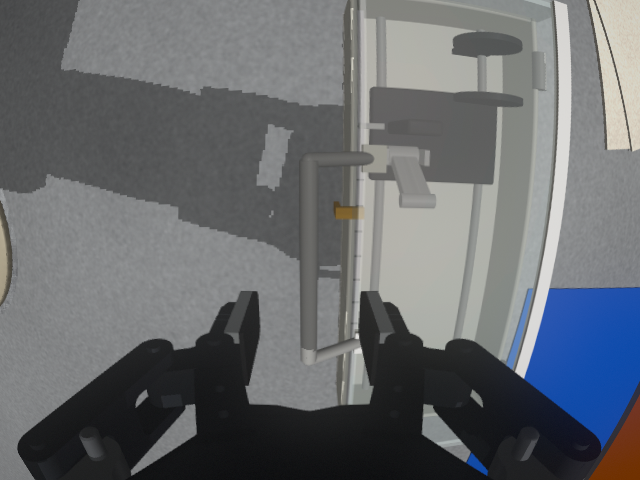

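The wrist view shows the bar at columns 302–317, midway between the fingers (259 and 361). The clip is at (348,212) and the pointer at (375,126).

Run:
```python
from h import *
p=camera_params("wrist");c,s=np.cos(.05),np.sin(.05);X=np.array([c,s]);Y=np.array([-s,c]);o=np.array([557.8,41.3])
for n,u,v,z in(("bar",309,158,124.6),("bar",309,355,124.6),("clip",348,212,66),("pointer",372,126,58),("leverend",417,200,77)):
    q=onz("wrist",u,v,z,p)[:2];print(n,q.round(1),"tray",((q-o)@X).round(1),((q-o)@Y).round(1))
```

```text
bar [453.4  95.9] tray -101.6 59.7
bar [459.9 -22.1] tray -101.0 -58.4
clip [482.7  56.4] tray -74.3 18.8
pointer [496.  117.1] tray -57.9 78.8
leverend [527.9  70. ] tray -28.5 30.2
```

{"api": "apply_moves", "payload": {"motion": [0.5,0,0,0.022,0,0.5,0,0,0.022,0,0.5,0,0,0.02,0,0.5,0,0,0,0,0,0,0,0,0,0,0,0,0,0,0,0,0,0,0,0,0,0,0,0], "newtons": 30}}

```text
clock: 3.4
tool_pos: [455.0, 36.0, 285.2]
eef_rot: [0.688, 0.725, -0.001, -0.001]
ft_force: [-6.3, -1.0, 3.8]
gripper_width: 8.5
```

The bar is gripped. Clip and pointer are 60.0 mm apart from the wrist and 60.4 mm from the top camera. Now I'll compute the arc.

Run:
```python
import numpy as np
a=np.linspace(.035,1.575,33);P=np.c_[-180*np.cos(a)+60*np.sin(a),60*np.cos(a)+180*np.sin(a)]
print((np.diff(P,axis=0)/1000).round(4).tolist())
```

```text
[[0.0034, 0.0085], [0.0038, 0.0083], [0.0042, 0.0081], [0.0046, 0.0079], [0.005, 0.0077], [0.0053, 0.0074], [0.0057, 0.0072], [0.006, 0.0069], [0.0063, 0.0066], [0.0066, 0.0063], [0.0069, 0.0059], [0.0072, 0.0056], [0.0075, 0.0052], [0.0077, 0.0049], [0.0079, 0.0045], [0.0081, 0.0041], [0.0083, 0.0037], [0.0085, 0.0033], [0.0087, 0.0029], [0.0088, 0.0025], [0.0089, 0.0021], [0.009, 0.0016], [0.0091, 0.0012], [0.0091, 0.0008], [0.0091, 0.0003], [0.0091, -0.0001], [0.0091, -0.0006], [0.0091, -0.001], [0.009, -0.0014], [0.0089, -0.0019], [0.0088, -0.0023], [0.0087, -0.0027]]
```

{"api": "apply_moves", "payload": {"motion": [0,0,0.0034,-0.0085,0,0,0,0.0038,-0.0083,0,0,0,0.0042,-0.0081,0,0,0,0.0046,-0.0079,0,0,0,0.005,-0.0077,0,0,0,0.0053,-0.0074,0,0,0,0.0057,-0.0072,0,0,0,0.006,-0.0069,0,0,0,0.0063,-0.0066,0,0,0,0.0066,-0.0063,0,0,0,0.0069,-0.0059,0,0,0,0.0072,-0.0056,0,0,0,0.0075,-0.0052,0,0,0,0.0077,-0.0049,0,0,0,0.0079,-0.0045,0,0,0,0.0081,-0.0041,0]}}

```text
clock: 5.4
tool_pos: [550.8, 41.0, 393.2]
eef_rot: [0.689, 0.725, -0.001, 0.0]
ft_force: [-15.4, -0.4, 19.5]
gripper_width: 8.5
```

{"api": "apply_moves", "payload": {"motion": [0,0,0.007,-0.0065,0,0,0,0.0075,-0.0055,0,0,0,0.0087,-0.0029,0]}}

```text
clock: 5.78
tool_pos: [575.2, 42.1, 403.9]
eef_rot: [0.689, 0.725, -0.001, -0.001]
ft_force: [-0.4, -1.2, -11.1]
gripper_width: 8.4
```

{"api": "apply_moves", "payload": {"motion": [0,0,0.0088,-0.0015,0,0,0,0.0089,-0.0021,0,0,0,0.009,-0.0016,0,0,0,0.0091,-0.0012,0,0,0,0.0091,-0.0008,0,0,0,0.0091,-0.0003,0,0,0,0.0091,0.0001,0,0,0,0.0091,0.0006,0,0,0,0.0091,0.001,0]}}

```text
clock: 6.9
tool_pos: [656.6, 46.3, 411.7]
eef_rot: [0.689, 0.725, 0.001, 0.001]
ft_force: [-2.7, -1.0, 6.5]
gripper_width: 8.7
```

Run:
```python
from h import *
cv2.imwrite("pics/side1.png",cv2.resize(get_image("side")[130:350,200:440],None,fx=3,fy=2.7,interpolation=cv2.INTER_CUBIC))
print(get_state()["tool_pos"])
```

```text
[657.31126507  46.30001941 411.33450903]
```

View pics/side1.png

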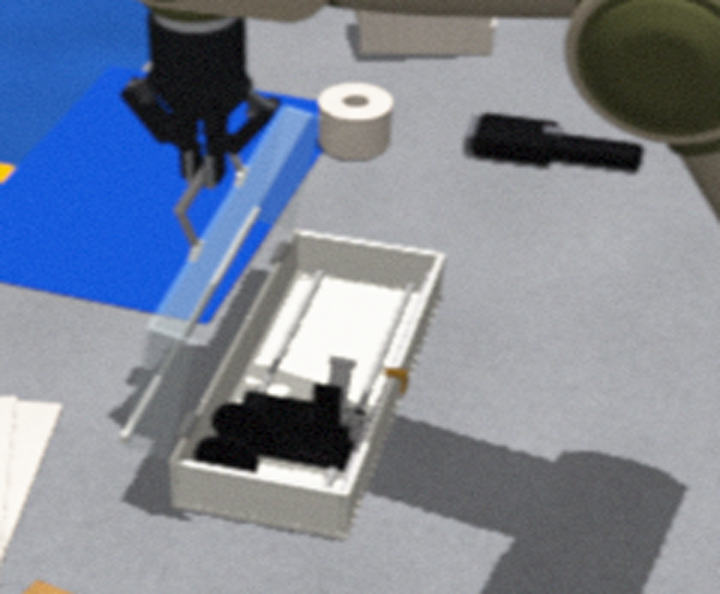

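The cover is nearly up, at about 1.38 rad from the tool position. About 37 mm more brings it upright.

{"api": "apply_moves", "payload": {"motion": [0,0,0.0092,0.0012,0,0,0,0.0092,0.0018,0,0,0,0.0092,0.0022,0,0,0,0.0092,0.0026,0,0,0,0,0,0]}}

```text
clock: 7.58
tool_pos: [693.6, 48.2, 402.0]
eef_rot: [0.689, 0.725, 0.001, 0.001]
ft_force: [3.3, -0.5, 0.2]
gripper_width: 8.1
```

Run:
```python
from h import *
s=get_state();print(s["tool_pos"],s["ft_force"])
a=get_image("top")[150:320,180:420];b=get_image("side")[120:340,210:350]
cv2.imwrite("pics/m2.png",np.hstack([cv2.resize(a,(480,340),interpolation=2),cv2.resize(b,(300,471),interpolation=2)[:340]]))
cv2.imwrite("pics/s2.png",cv2.resize(b,None,fx=3,fy=2.7,interpolation=2))
```

```text
[693.64379327  48.15968203 402.0280422 ] [ 3.34038382 -0.46263726  0.21131876]
```

View pics/s2.png

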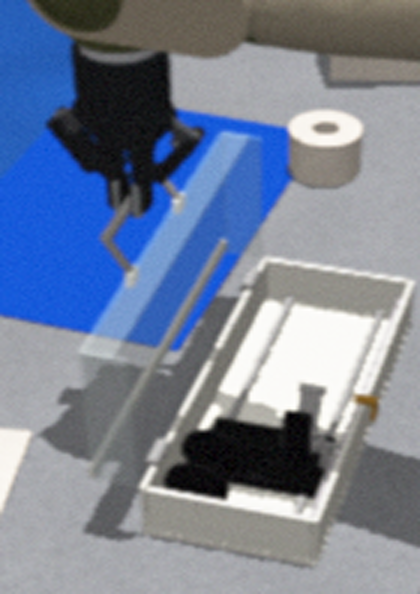

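The cover looks upright in the side view. I'll check it by casting a ray through the near bar end at (245,209) onto the plane tray y = 60.

Run:
```python
from h import *
c,s=np.cos(.05),np.sin(.05);X=np.array([c,s,0]);Y=np.array([-s,c,0]);O=np.array([557.8,41.3,0])
for u,v,yt in((245,208.9,58),(254,223,58)):
    o,d=ray("side",u,v);t=(yt-(o-O)@Y)/(d@Y);q=o+t*d;x,z=(q-O)@X,q[2]
    print(x.round(1),z.round(1),np.hypot(x-75,z-60),1.249+np.arctan2(x-75,z-60))
```

```text
137.2 235.4 186.1120022757067 1.5897251037065367
116.4 196.9 143.05623753854974 1.542411085857968
```

The estimates give 1.54–1.59 rad, so the cover is upright. Next I'll release, lift, move back over the guide and roll.

{"api": "apply_moves", "payload": {"motion": [0.3,0,0,0,0,0.3,0,0,0,0,0.3,0,0,0,0,0.3,0,0,-0.015,0,0.3,0,0,-0.02,0,0.3,0,0,-0.02,0,0.3,0,0,0,0]}}

```text
clock: 8.55
tool_pos: [692.5, 48.2, 460.2]
eef_rot: [0.689, 0.725, 0.001, 0.002]
ft_force: [-0.6, 0.8, 0.3]
gripper_width: 25.9
```

{"api": "apply_moves", "payload": {"motion": [0.5,0.007,-0.022,0,0,0.5,0.013,-0.036,0,0,0.5,0.013,-0.036,0,0,0.5,0.013,-0.036,0,0,0.5,0.0065,-0.036,0,0,1,0,0,0,-0.175,1,0,0,0,-0.175,1,0,0,0,-0.175,1,0,0,0,-0.175,1,0,0,0,-0.175,1,0,0,0,-0.175,1,0,0,0,-0.175,1,0,0,0,-0.175,1,0,0,0,-0.171,1,0,0,0,0]}}

```text
clock: 10.42
tool_pos: [524.2, 92.1, 457.3]
eef_rot: [-0.025, 1.0, 0.0, -0.0]
ft_force: [0.1, -0.8, -1.1]
gripper_width: 85.5
```

Run:
```python
from h import *
s=get_state();print(s["clock"],s["tool_pos"],s["eef_rot"],s["gripper_width"])
p=camera_params("wrist");im=get_image("wrist");cv2.imwrite("pics/w3.png",im)
b=get_image("side")[120:340,210:350];cv2.imwrite("pics/s3.png",cv2.resize(b,None,fx=3,fy=2.7,interpolation=2))
```

```text
10.425 [524.20575976  92.13168376 457.28897485] [-2.48451825e-02  9.99691248e-01  2.91990556e-05 -3.53356440e-04] 85.49137973357101
```

View pics/w3.png

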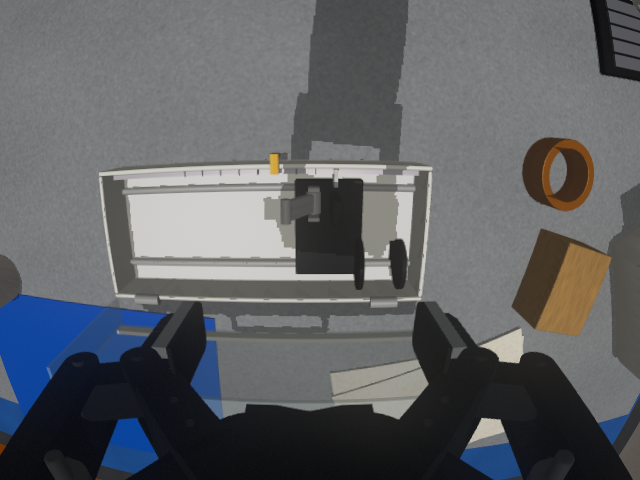

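The wrist view shows the pointer at (336,173), the clip at (275,163), the lever end at (287,211) and the post near (335,205).

Run:
```python
from h import *
p=camera_params("wrist");c,s=np.cos(.05),np.sin(.05);X=np.array([c,s]);Y=np.array([-s,c]);o=np.array([557.8,41.3])
t=get_state()["tool_pos"][:2]-o;print("hand",t@X,t@Y)
for n,u,v,z in(("frontR",431,167,60),("frontL",101,173,60),("backL",116,300,60),("backR",424,296,60),("clip",275,163,66),("pointer",336,173,58),("post",335,205,88),("leverend",287,211,77)):
    q=onz("wrist",u,v,z,p)[:2];print(n,q.round(1),"tray",((q-o)@X).round(1),((q-o)@Y).round(1))
```

```text
hand -30.965119790098367 52.45795001988741
frontR [476.8 214.6] tray -72.2 177.1
frontL [ 494.6 -137.9] tray -72.1 -175.8
backL [ 646.8 -134.8] tray 80.1 -180.3
backR [619.6 226.3] tray 71.0 181.7
clip [482.5  57.3] tray -74.4 19.8
pointer [490.4 117.5] tray -63.6 79.5
post [517.2 116.1] tray -36.8 76.8
leverend [527.4  71.3] tray -28.9 31.5
```

{"api": "apply_moves", "payload": {"motion": [1,0,0,0.035,0,1,0,0,0.035,0,1,0,0,0.035,0,1,0,0,0.035,0,1,0,0,0.035,0,1,0,0,0.035,0,1,0,0,0.014,0,1,0,0,0.014,0,1,0,0,0,0]}}

```text
clock: 11.65
tool_pos: [524.4, 92.1, 219.5]
eef_rot: [-0.025, 1.0, 0.0, -0.0]
ft_force: [-0.2, -0.0, -0.7]
gripper_width: 85.9
```

{"api": "apply_moves", "payload": {"motion": [1,0,-0.006,0,0,1,0,-0.006,0,0,1,0,-0.006,0,0,1,0,-0.006,0,0,1,0,-0.006,0,0,1,0,0,0,0]}}

```text
clock: 12.4
tool_pos: [525.9, 61.7, 219.7]
eef_rot: [-0.025, 1.0, -0.0, -0.0]
ft_force: [0.6, 2.6, 1.3]
gripper_width: 85.2
```

Run:
```python
from h import *
s=get_state();print(s["clock"],s["tool_pos"],s["ft_force"],s["gripper_width"])
im=get_image("wrist");cv2.imwrite("pics/w4.png",im);print(np.round(camera_params("wrist")["T"],2).tolist())
```

```text
12.4 [525.88409278  61.69660669 219.67193562] [0.55789348 2.56882544 1.25627482] 85.2086564609819
[[-0.05, 0.96, 0.29, 454.37], [1.0, 0.05, 0.02, 58.02], [0.0, 0.29, -0.96, 188.8], [0.0, 0.0, 0.0, 1.0]]
```

View pics/w4.png

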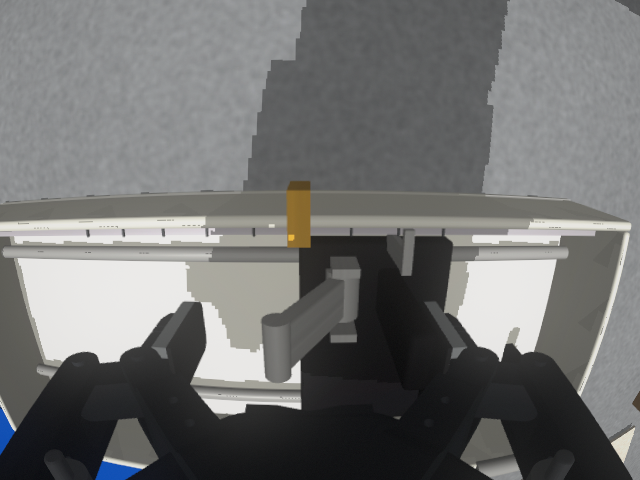

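The wrist view shows the finger on the post (2.6 N), with the lever free on the left. The pointer tip is at about (407,231), its root at (405,272), and the clip runs from (299,182) to (299,246).

```bash
cat >> h.py <<'E'
c_,s_=np.cos(.05),np.sin(.05)
def ty(u,v,z,p):
    q=onz("wrist",u,v,z,p)[:2]-np.array([557.8,41.3]);return (q@[c_,s_]).round(1),(q@[-s_,c_]).round(1)
E
python3 - <<'E'
from h import *
p=camera_params("wrist");im=cv2.imread("pics/w4.png")
h=cv2.cvtColor(im,cv2.COLOR_BGR2HSV);m=cv2.inRange(h,(12,120,80),(30,255,255))
for r in range(180,250,8):
    x=np.where(m[r])[0]
    if len(x):print("clip",r,x.min(),x.max(),ty(x.min(),r,66,p),ty(x.max(),r,66,p))
for r in range(228,276,5):print(r,im[r,385:425].mean(1).astype(int).tolist())
E
```

```text
clip 188 288 309 (np.float64(-84.4), np.float64(15.0)) (np.float64(-84.4), np.float64(22.0))
clip 196 287 309 (np.float64(-81.7), np.float64(14.7)) (np.float64(-81.7), np.float64(22.0))
clip 204 287 309 (np.float64(-78.9), np.float64(14.6)) (np.float64(-78.9), np.float64(22.0))
clip 212 287 309 (np.float64(-76.2), np.float64(14.6)) (np.float64(-76.2), np.float64(22.0))
clip 220 288 309 (np.float64(-73.4), np.float64(14.9)) (np.float64(-73.4), np.float64(22.0))
clip 228 288 309 (np.float64(-70.6), np.float64(14.9)) (np.float64(-70.6), np.float64(22.0))
clip 236 288 310 (np.float64(-67.7), np.float64(14.8)) (np.float64(-67.8), np.float64(22.4))
clip 244 288 310 (np.float64(-64.9), np.float64(14.8)) (np.float64(-64.9), np.float64(22.4))
228 [128, 128, 128, 129, 129, 128, 128, 128, 128, 128, 128, 128, 84, 75, 76, 112, 128, 124, 113, 106, 107, 108, 108, 108, 108, 108, 108, 108, 121, 129, 128, 128, 129, 128, 128, 128, 129, 128, 128, 128]
233 [134, 133, 129, 127, 127, 127, 127, 128, 127, 128, 127, 127, 67, 59, 74, 115, 133, 115, 78, 79, 106, 116, 117, 118, 118, 116, 116, 115, 116, 119, 126,
[... 739 characters left out ...]
7]
258 [32, 33, 33, 33, 32, 33, 40, 54, 67, 67, 66, 66, 66, 67, 67, 67, 67, 78, 100, 115, 117, 116, 116, 116, 115, 116, 116, 101, 63, 35, 35, 36, 36, 36, 36, 36, 36, 36, 37, 36]
263 [32, 32, 32, 32, 31, 32, 32, 32, 33, 38, 57, 65, 67, 66, 66, 66, 66, 86, 109, 117, 116, 116, 116, 116, 116, 116, 115, 76, 43, 35, 35, 35, 36, 37, 37, 36, 37, 38, 37, 36]
268 [27, 28, 27, 29, 27, 25, 28, 29, 29, 27, 27, 30, 31, 46, 63, 66, 73, 101, 115, 116, 115, 116, 114, 114, 114, 115, 116, 59, 34, 35, 34, 35, 37, 36, 36, 36, 36, 36, 38, 38]
273 [25, 24, 26, 25, 25, 26, 25, 27, 25, 27, 27, 25, 27, 26, 31, 52, 81, 105, 115, 116, 115, 116, 115, 114, 114, 115, 82, 43, 33, 34, 35, 35, 34, 36, 37, 35, 36, 36, 36, 37]
```

Run:
```python
from h import *
p=camera_params("wrist")
for r,a,b in((238,404.3,414),(248,403.5,413),(258,403,412)):print(ty(a,r,58,p),ty(b,r,58,p))
```

```text
(np.float64(-64.8), np.float64(57.8)) (np.float64(-64.8), np.float64(61.6))
(np.float64(-60.9), np.float64(57.7)) (np.float64(-60.9), np.float64(61.5))
(np.float64(-56.9), np.float64(57.9)) (np.float64(-56.9), np.float64(61.5))
```

The pointer is at 59.7, matching the pad geometry (59.6), and the clip is at about 18.5–19. I'll move −40 mm and re-measure.

{"api": "apply_moves", "payload": {"motion": [1,0,-0.006,0,0,1,0,-0.006,0,0,1,0,-0.006,0,0,1,0,-0.006,0,0,1,0,-0.006,0,0,1,0,-0.006,0,0,1,0,-0.004,0,0,1,0,0,0,0,1,0,0,0,0]}}

```text
clock: 13.58
tool_pos: [527.9, 22.3, 219.7]
eef_rot: [-0.026, 1.0, -0.0, -0.0]
ft_force: [2.1, 2.4, -0.8]
gripper_width: 85.3
```

```bash
cat > chk.py <<'E'
from h import *
import sys
s=get_state();print(s["clock"],s["tool_pos"],s["ft_force"],s["gripper_width"])
p=camera_params("wrist");im=get_image("wrist");cv2.imwrite(sys.argv[1],im)
h=cv2.cvtColor(im,cv2.COLOR_BGR2HSV);m=cv2.inRange(h,(12,120,80),(30,255,255))
ys,xs=np.where(m[150:260]);print("clip rows",ys.min()+150,ys.max()+150)
for r in(ys.min()+160,ys.max()+140):
    x=np.where(m[r])[0];print("clip",x.min(),x.max(),ty(x.min(),r,66,p),ty(x.max(),r,66,p))
g=im.mean(2)
for r in(250,256,262,268):
    row=g[r,320:460].astype(int);x=np.where(row>95)[0]+320;print(r,x.min() if len(x) else None,x.max() if len(x) else None,[ty(k,r,58,p)[1] for k in (x.min()-.5,x.max()+.5)] if len(x) else "")
E
python3 chk.py pics/w5.png
```

```text
13.575 [527.88161318  22.25111077 219.65683399] [ 2.07999298  2.35640604 -0.8264634 ] 85.30855722697115
clip rows 182 247
clip 403 424 (np.float64(-83.4), np.float64(14.3)) (np.float64(-83.6), np.float64(21.9))
clip 400 421 (np.float64(-67.4), np.float64(14.2)) (np.float64(-67.5), np.float64(22.0))
250 404 459 [np.float64(18.1), np.float64(41.3)]
256 404 459 [np.float64(18.3), np.float64(41.6)]
262 403 459 [np.float64(18.1), np.float64(42.0)]
268 402 459 [np.float64(17.9), np.float64(42.3)]
```

View pics/w5.png

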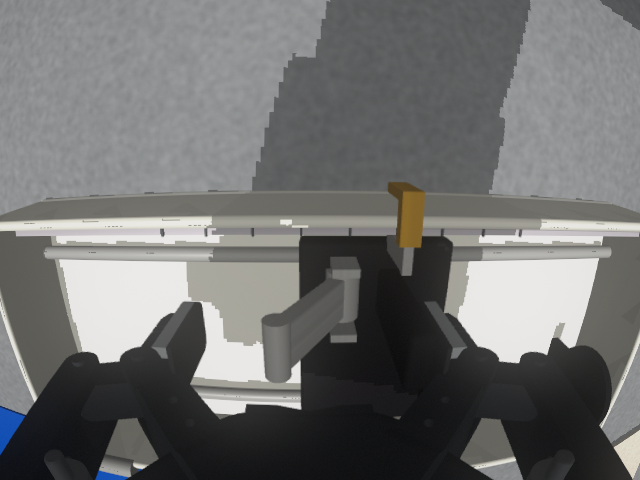

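The pointer centre is at about 19.9–20.1 against the clip at 18.1. I'll trim by −1.8 mm and hold, then test the coordinated closing in the free gap.

{"api": "apply_moves", "payload": {"motion": [1,0,-0.0018,0,0,1,0,0,0,0,1,0,0,0,0,1,0,0,0,0,1,0,0,0,0], "newtons": 30}}

```text
clock: 14.25
tool_pos: [528.0, 20.4, 219.7]
eef_rot: [-0.026, 1.0, -0.0, -0.0]
ft_force: [1.1, 2.7, -1.3]
gripper_width: 85.5
```

{"api": "apply_moves", "payload": {"motion": [0.95,0,0.0021,0,0,0.9,0,0.0021,0,0,0.85,0,0.0021,0,0,0.85,0,0,0,0,0.85,0,0,0,0]}}

```text
clock: 14.88
tool_pos: [527.7, 26.8, 219.8]
eef_rot: [-0.026, 1.0, 0.0, -0.0]
ft_force: [-0.3, 3.8, 1.5]
gripper_width: 72.7
```

```bash
python3 chk.py pics/w6.png
```

```text
14.875 [527.65505241  26.77663516 219.77040425] [-0.28120491  3.81316493  1.49937991] 72.74498471925331
clip rows 182 247
clip 379 411 (np.float64(-83.2), np.float64(10.5)) (np.float64(-83.4), np.float64(21.7))
clip 385 409 (np.float64(-67.4), np.float64(13.4)) (np.float64(-67.4), np.float64(22.1))
250 387 459 [np.float64(16.0), np.float64(45.9)]
256 387 459 [np.float64(16.2), np.float64(46.2)]
262 387 459 [np.float64(16.3), np.float64(46.6)]
268 386 459 [np.float64(16.1), np.float64(47.0)]
```

The coordination works: the pad position (hand y + width/2) stays at 63.15 and the pointer is at 18.1 on the mark. I'll continue closing.

{"api": "apply_moves", "payload": {"motion": [0.8,0,0.0021,0,0,0.75,0,0.0021,0,0,0.7,0,0.0021,0,0,0.65,0,0.0021,0,0,0.6,0,0.0021,0,0,0.6,0,0,0,0]}}

```text
clock: 15.68
tool_pos: [527.3, 37.4, 220.5]
eef_rot: [-0.026, 1.0, -0.0, 0.001]
ft_force: [-2.9, 1.5, 10.3]
gripper_width: 51.3
```

{"api": "apply_moves", "payload": {"motion": [0.55,0,0.0021,0,0,0.5,0,0.0021,0,0,0.45,0,0.0021,0,0,0.45,0,0,0,0]}}

```text
clock: 16.18
tool_pos: [527.2, 43.7, 220.7]
eef_rot: [-0.026, 1.0, -0.0, 0.001]
ft_force: [-0.6, 2.9, 9.6]
gripper_width: 38.4
```

{"api": "apply_moves", "payload": {"motion": [0.41,0,0.0017,0,0,0.37,0,0.0017,0,0,0.3,0,0,0,0,0.2,0,0,0,0,0.2,0,0,0,0]}}

```text
clock: 16.8
tool_pos: [527.0, 47.0, 220.8]
eef_rot: [-0.026, 1.0, -0.0, 0.001]
ft_force: [-1.6, 3.0, 11.3]
gripper_width: 30.0
```

```bash
python3 chk.py pics/w7.png
python3 - <<'E'
from h import *
a=cv2.imread("pics/w7.png")[150:430,180:480];b=get_image("side")[130:340,200:370]
cv2.imwrite("pics/m7.png",np.hstack([cv2.resize(a,(450,420)),cv2.resize(b,(340,420),interpolation=2)]))
E
```

```text
16.8 [527.00720626  47.00928199 220.82039995] [-1.63994009  3.02788225 11.34826287] 29.9674821712675
clip rows 179 244
clip 328 353 (np.float64(-83.1), np.float64(13.4)) (np.float64(-83.2), np.float64(21.8))
clip 329 352 (np.float64(-67.4), np.float64(14.0)) (np.float64(-67.4), np.float64(22.0))
250 331 459 [np.float64(15.1), np.float64(66.5)]
256 331 459 [np.float64(15.1), np.float64(66.9)]
262 331 459 [np.float64(15.2), np.float64(67.2)]
268 331 459 [np.float64(15.2), np.float64(67.6)]
```

View pics/m7.png

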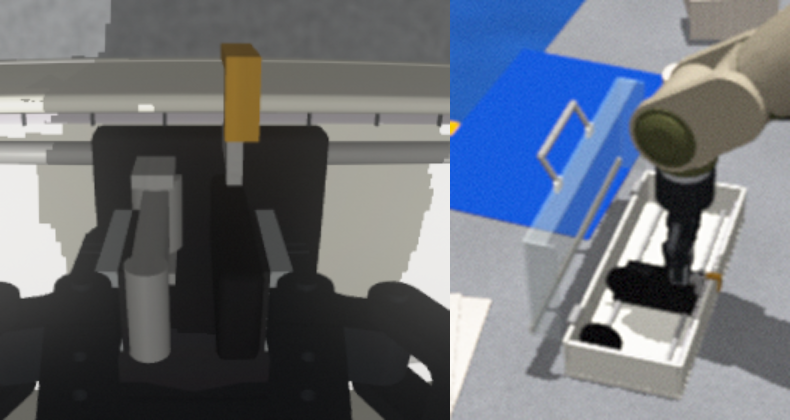

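The crop shows the lever and post parallel between the pads, the cover upright and the pointer under the clip. The pointer is at about 17.1 against the clip at 18, so I'll trim +0.8 mm and settle.

{"api": "apply_moves", "payload": {"motion": [0.2,0,0.0008,0,0,0.2,0,0,0,0,0.2,0,0,0,0,0.2,0,0,0,0,0.2,0,0,0,0]}}

```text
clock: 17.52
tool_pos: [527.0, 47.8, 220.8]
eef_rot: [-0.026, 1.0, -0.0, 0.001]
ft_force: [-2.2, 2.5, 10.4]
gripper_width: 30.1
```

```bash
python3 chk.py pics/w8.png; python3 -c "
from workcell import *
print(hand_in())"
```

```text
17.525 [526.98892575  47.77807596 220.81124618] [-2.16271717  2.54152677 10.4312869 ] 30.055218343430916
clip rows 179 244
clip 326 351 (np.float64(-83.1), np.float64(13.5)) (np.float64(-83.2), np.float64(21.9))
clip 327 350 (np.float64(-67.4), np.float64(14.0)) (np.float64(-67.4), np.float64(22.0))
250 331 459 [np.float64(15.8), np.float64(67.3)]
256 331 459 [np.float64(15.9), np.float64(67.6)]
262 331 459 [np.float64(15.9), np.float64(68.0)]
268 331 459 [np.float64(16.0), np.float64(68.3)]
the job is handed in; nothing more can be done
None
```

I opened the cover by its bar and let go of it upright. I then slid the guide to the brass mark with the lever open, held it there, and squeezed the lever shut. The job was handed in at about 17.5 s, still gripping post and lever; it reports no verdict.

**Last checks:**
- **Pointer:** tray y is about 17.9 mm against the clip at 18.0 mm, so it is on the mark.
- **Lever:** closed, going by the finger opening of 30.1 mm and the lever standing parallel to the post in the wrist picture. The gripper reads about 1.5 mm low, so this fits the 32 mm expected when shut.
- **Cover:** measured at 1.54–1.59 rad just before release. It still looks upright in the last side picture, but I did not measure it again.
- **Grip:** set to 30 N.
- **Bystanders:** the arm stayed well clear of all of them.

**Checks that disagreed or stayed open:**
- **Cover swing:** my first arc was a few mm off and pressed about 25 N on the bar midway. I corrected it during the swing.
- **Upward force:** about 10 N remained on the tool while squeezing. I did not look into the cause; it is probably friction on the lever and post.

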